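# Unlock the test box with its T-key and hold the cover half open

## Task

Take the T-handled key from its stand, set its blade in the slotted screw on the cover of the test box and turn the screw anticlockwise to its stop, then stand the key back in its stand. After that lift the cover to 50 degrees from closed and keep holding it still there so that the products inside can be inspected: it falls shut if let go, so the program finishes while the gripper is holding it. Leave the other things on the bench alone.

Things in the scene. Friction and masses are not known exactly. Their poses are not given: they have to be found in the camera images.
- fixture: grey test box fixed to the bench, 200 x 200 mm and 70 mm tall, open on top but closed by the cover. Origin: centre of its underside. Its x axis points from the front (screw) side to the hinge side, its z axis up; the cover hinges along the top of its +x side, parallel to its y axis
- cover (a joint): angle of the aluminium cover (plate 200 x 200 x 8 mm with a bar handle, 0.3 to 0.65 kg, top 78 mm above the bench when closed): 0 closed, grows as its front edge rises, stop at 1.3 rad; 50 degrees is 0.873. Turns about point cover_hinge. Nearly frictionless: it falls shut from any angle when let go. Until the screw is turned, its tongue keeps the cover shut (2 mm of play)
- cover_hinge (a point): point on the hinge axis at the middle of the cover's rear edge, 70 mm above the bench, at x = +100, y = 0 mm of the test box; turns with the cover
- cover_handle (a point): middle of the cover's handle: a round black bar 12 mm thick, 100 mm long, parallel to the hinge, on a post at either end. Closed: at x = -30, y = 0 mm of the test box, 120 mm above the bench, 42 mm above the cover's top (130 mm in front of the hinge axis and 50 mm above it). It may turn in the grip as the cover swings
- screw (a joint): turn of the captive slotted screw in the cover: grows anticlockwise seen from above, starts at 0 to 0.35 rad, stop at 1.2 rad, where the cover is free (it is free from about 1.0). At 0 the slot lies along the test box's x axis. Friction 0.1 N m, it stays where it is left
- screw_slot (a point): centre of the slot's floor, on the screw axis. Round steel head 29 mm across standing 11 mm above the cover; a straight slot across all of it, 6 mm wide, 8 mm deep, open at both ends. Closed: at x = -74, y = 0 mm of the test box, 81 mm above the bench. Its x axis runs along the slot
- key: loose T-handled key, 118 mm tall, 0.12 kg. Origin: centre of the blade's lower end; z up along the shaft, x along blade and crossbar. Blade 16 mm (x) by 3 mm (y), 10 mm tall; shaft 16 mm thick; flange 32 mm across at 75 to 80 mm; black crossbar 70 mm (x) by 14 mm (y), 18 mm tall, centred 109 mm above the origin, gripped across its 14 mm. Fits the slot either way round
- stand: light grey block fixed to the bench, 56 x 56 mm, 80 mm tall, with a round upright through hole 21 mm wide at its centre. Origin: centre of its underside, z up. The key hangs in the hole, its flange on the block's top, its lower end 5 mm above the bench and its crossbar 114 mm above it; any yaw will do
- tape: bystander: roll of grey tape lying flat, 100 mm across, 48 mm tall. Origin: centre of its underside
- mug: bystander: black mug, 80 mm across, 95 mm tall, with a handle. Origin: centre of its underside
- housing: bystander: glossy black domed product housing, 72 mm across, 32 mm tall, with a short steel port. Origin: centre of its underside
Not all that is in view belongs to the job. Leave any orange look-alike of the key alone.

How it is judged (in metres and radians):
On the way, in this order (a step that is already met when the one before it is completed fails the run):
1. the key, held in the fingers, has its blade down in the screw's slot (horizontal distance between key and screw_slot below 0.008 m and z of key in the frame of screw_slot below 0.0045 m and contact force between the fingers and key above 1 N), for 0.1 s.
2. the screw is turned to its stop with the key in the slot (value of joint screw above 1.08 rad and horizontal distance between key and screw_slot below 0.01 m and z of key in the frame of screw_slot below 0.008 m), for 0.05 s.
3. the key stands in its stand again, let go, the cover still shut (horizontal distance between key and stand below 0.006 m and z of key in the frame of stand below 0.01 m and angle between key's own z axis and vertical below 0.12 rad and contact force between the fingers and key below 0.05 N and value of joint cover below 0.1 rad), for 0.2 s.
At the end, for the whole second after the job is handed in: the cover stands still at 50 degrees (6 degrees either way), carried by the fingers (at least 1 N) and by nothing else; the screw is still turned (at least 1.05 rad) and the key stands upright in its stand, flange down within 5 mm, not touched by the fingers (value of joint cover between 0.768 and 0.977 rad and velocity of joint cover between -0.08 and 0.08 rad/s and contact force between the fingers and cover above 1 N and value of joint screw above 1.05 rad and horizontal distance between key and stand below 0.006 m and z of key in the frame of stand below 0.01 m and angle between key's own z axis and vertical below 0.12 rad and contact force between the fingers and key below 0.05 N and contact force between cover and key below 0.2 N and contact force between cover and tape below 0.2 N and contact force between cover and mug below 0.2 N and contact force between cover and housing below 0.2 N); the arm keeps its last pose, push and grip.
It fails at once if the tape is pushed more than 30 mm away (distance of tape from where it was at the start of the episode above 0.03 m).
It fails at once if the mug is pushed more than 30 mm away (distance of mug from where it was at the start of the episode above 0.03 m).
It fails at once if the housing is pushed more than 30 mm away (distance of housing from where it was at the start of the episode above 0.03 m).
It fails at once if the cover is raised before the screw is undone (value of joint cover above 0.12 rad and value of joint screw below 0.9 rad).
It also fails if it takes over 64 s, if anything falls off the work surface, if the arm or the gripper's body presses on something with over 40 N, if the wrist force passes 120 N, or if a joint passes its speed limit or range.

## Robot

A 7-joint arm with a two-finger parallel gripper is mounted at the origin on the work surface. World frame = base frame: x ahead of the robot, y to its left, z up, the work surface at z = 0. Lengths are in mm, angles in rad, forces in N, time in s.
With the tool pointing down it reaches from about 425 to 825 mm from the base axis. Payload 3.6 kg.
Tool frame: the origin (TCP) lies at the very end of the fingers, on their centre line; the grasp point (between the pads) lies 19 mm behind it; z points along the fingers, y is the line along which they close (so a half turn about z gives the same grasp; the last joint's range is limited). The gripper opens to 93 mm and grips with 3 to 60 N. Pads are 15 mm wide; open, the fingers measure 128 mm over their backs; the gripper's body (75 mm by 188 mm) begins 65 mm behind the grasp point.
Start: joints at [-1.175, 0.615, -0.013, 1.423, 0.008, 1.103, -0.04], TCP at [266.076, 593.014, 218.64] pointing down, gripper open.
Joint ranges: [-3.12, 3.12], [-0.3, 2.06], [-1.34, 1.32], [0.26, 2.42], [-1.36, 4.5], [0.01, 1.98], [-2.84, 2.84]. Speed limits (rad/s): [2.79, 2.79, 3.14, 3.14, 3.14, 3.14, 3.14].

## Interface

Orientations are given as a unit quaternion [x, y, z, w].
In Python, from rig import manip gives the robot as it stands.
- The arm moves only by the shell command python3 -m jog 'ROWS' [FORCE]. ROWS is JSON, a list of rows, each a list of 3 entries, a list of its own where there are three numbers: the finger opening in mm, from 0 to 93, then the shift along the tool's x, y, z in mm, then the turn about the tool's z in degrees. A call has 1 to 8 rows; each row shifts and turns the commanded pose from where the row before left it, along the tool's axes as they then stand; what a row does not reach is not made up. A row lasts 1/10 s, in which the tool goes at most 50 mm and 8.59 degrees, less where a joint would pass 70% of its speed; a pose out of reach is approached as far as the arm can. A call with a gripper value outside its range is refused whole. The fingers move at their own pace and stop on an object; FORCE is the grip in N (left out, the last holds). Time passes only in rows, so rows that do not move let the fingers close. It gives the time, the measured TCP pose, the force, the opening and the grip force at its end, in the units of the state.
- manip.sense(): the state, without advancing time (a new reading comes with each control period).
- manip.snapshot(name): name is "scene" or "top" or "wrist"; returns a dict with "pixels" (384x512x3 uint8, red, green, blue), "intrinsics" (3x3 intrinsics, pixels), "dist_coeffs" ([k1, k2, p1, p2, k3] as OpenCV has them; the pictures are not rectified), "eye" and "orientation" of the camera in the world. Camera axes: x right, y up, looking along -z (the intrinsics and any distortion apply to the point x, -y, -z); pixel columns grow to the right and rows downward; lengths in mm; the calibration is good to about 2 mm. A picture is of the moment at which its call begins. There is no depth.
- manip.finish_job(): hands the job in; it is judged then, once.
The state is a dict: "t": time; "joints": joint angles; "joint_velocities": joint speeds; "joint_efforts": joint torques, N m; "tcp_pos": TCP position; "eef_rot": TCP orientation; "wrist_force": force on the tool from outside, world axes, zero at the start; "wrist_torque": the same for the moment, N m; "width": finger opening in mm; "grasp_force": force on a finger pad.
Only numpy, scipy, OpenCV 4.12 (cv2) and the standard library are available. Lean on these libraries where they do the work, as an engineer would, in place of code of your own. Each camera call takes 0.05 s, during which the arm holds its last target. There are 200 camera calls.

## Working session

There is one attempt and no reset: what is moved stays moved. The work goes in short steps, Python scripts to look and compute and a shell command to move; the robot and the scene stay as the last step left them, time stands still between calls to the robot, and variables do not carry over. Pictures are saved under pics/ and viewed, at most 10 in all, crops included, and the job is handed in when it is done.

```bash
ls; mkdir -p pics
cat > h.py <<'E'
import numpy as np, cv2
from scipy.spatial.transform import Rotation as R
from rig import manip
def snap(n,f=None):
    s=manip.snapshot(n)
    if f: cv2.imwrite('pics/'+f,cv2.cvtColor(s['pixels'],cv2.COLOR_RGB2BGR))
    return s
def ray(s,uv):
    p=cv2.undistortPoints(np.array([[uv]],float),np.array(s['intrinsics'],float),np.array(s['dist_coeffs'],float))[0,0]
    d=R.from_quat(s['orientation']).apply([p[0],-p[1],-1]); return np.array(s['eye'],float),d/np.linalg.norm(d)
def atz(s,uv,z):
    o,d=ray(s,uv); return o+d*(z-o[2])/d[2]
def proj(s,P):
    c=R.from_quat(s['orientation']).inv().apply(np.atleast_2d(P)-np.array(s['eye']))*[1,-1,-1]
    return cv2.projectPoints(c,np.zeros(3),np.zeros(3),np.array(s['intrinsics'],float),np.array(s['dist_coeffs'],float))[0][:,0]
def tri(L):
    A=np.zeros((3,3));b=np.zeros(3)
    for s,uv in L:
        o,d=ray(s,uv);M=np.eye(3)-np.outer(d,d);A+=M;b+=M@o
    P=np.linalg.solve(A,b); return P,[np.linalg.norm(np.cross(P-ray(s,uv)[0],ray(s,uv)[1])) for s,uv in L]
E
python3 - <<'E'
from h import *
import pickle
D={}
for n in('scene','top','wrist'):
    D[n]=snap(n,n+'0.png');print(n,np.round(D[n]['eye']),np.round(D[n]['orientation'],3),np.round(D[n]['intrinsics'][0]))
pickle.dump(D,open('d0.pkl','wb'))
a=np.hstack([cv2.imread('pics/%s0.png'%n) for n in('scene','top')])
cv2.imwrite('pics/a.png',a)
print(manip.sense())
E
```

```text
pics
scene [996. 184. 747.] [0.177 0.263 0.778 0.543] [358.   0. 260.]
top [ 392.    6. 1027.] [-0.068  0.055  0.708 -0.701] [353.   0. 252.]
wrist [192. 627. 384.] [-0.124 -0.079  0.538  0.83 ] [265.   0. 255.]
{'t': 0.15, 'joints': array([-1.17550005,  0.61570393, -0.01262495,  1.42452677,  0.00812681,
        1.10341672, -0.04036339]), 'joint_velocities': array([ 1.17289716e-03, -3.07480441e-03,  6.25757683e-05, -4.32855985e-03,
        1.01684100e-03, -1.00229916e-03,  2.37377541e-03]), 'joint_efforts': array([ 1.15484345e-03, -4.59352291e+01,  2.09613880e-01, -1.65940779e+01,
       -6.10393379e-02,  1.81275769e-02,  1.50564861e-04]), 'tcp_pos': array([265.84851601, 592.47646588, 217.7441683 ]), 'eef_rot': array([ 2.09279671e-01,  9.77855314e-01, -9.83656178e-04, -1.91319860e-04]), 'wrist_force': array([-0.55045815,  0.70064604, -0.61491956]), 'wrist_torque': array([0.03958218, 0.03351397, 0.02476054]), 'grasp_force': 0.0, 'width': 93.25153832021358}
```

View pics/top0.png

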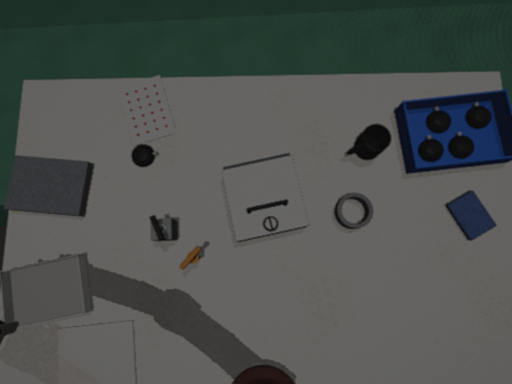

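View pics/scene0.png

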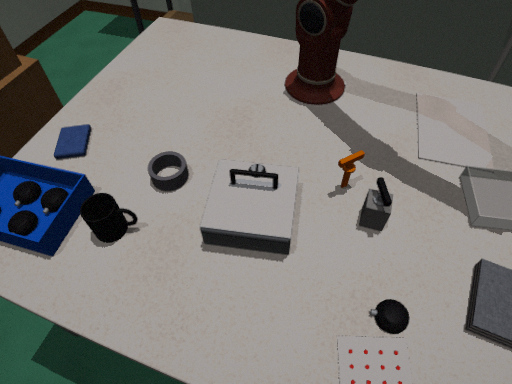

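The top view shows the test box (265,198) with its screw (270,223) and handle (267,206), the tape (353,210), the mug (373,142) and the housing (143,155). There are two key-like things: a black T on the grey stand (top 165,229; scene 380,200) and an orange T (top 192,257; scene 350,165). The black one in the grey block fits the description, so I'll confirm it in an enlarged crop.

Run:
```python
import cv2,numpy as np
t=cv2.imread('pics/top0.png');s=cv2.imread('pics/scene0.png')
def c(i,x,y,w,h,k):return cv2.convertScaleAbs(cv2.resize(i[y:y+h,x:x+w],None,fx=k,fy=k,interpolation=cv2.INTER_CUBIC),alpha=1.6,beta=10)
a=np.vstack([c(t,140,205,80,60,5),c(t,215,150,100,75,4)[:300]])
b=np.vstack([c(s,330,145,80,100,3)[:300],c(s,200,155,110,100,3)[:300]])
w=max(x.shape[1] for x in(a,b));pad=lambda x:np.pad(x,((0,600-x.shape[0]),(0,400-x.shape[1]),(0,0)))
cv2.imwrite('pics/crop1.png',np.hstack([pad(a),pad(b)]))
```

```text
Traceback (most recent call last):
ValueError: all the input array dimensions except for the concatenation axis must match exactly, but along dimension 1, the array at index 0 has size 240 and the array at index 1 has size 330
```

Run:
```python
import cv2,numpy as np
t=cv2.imread('pics/top0.png');s=cv2.imread('pics/scene0.png')
def c(i,x,y):return cv2.convertScaleAbs(cv2.resize(i[y:y+75,x:x+100],None,fx=4,fy=4,interpolation=cv2.INTER_CUBIC),alpha=1.6,beta=10)
cv2.imwrite('pics/crop1.png',np.vstack([np.hstack([c(t,130,200),c(s,320,145)]),np.hstack([c(t,215,165),c(s,200,155)])]))
```

```text
(no output)
```

View pics/crop1.png

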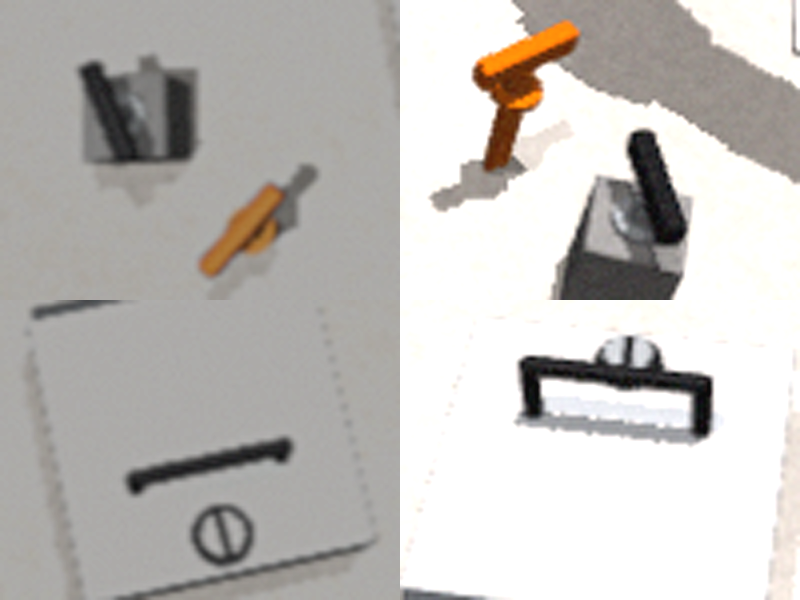

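The crop confirms it: the black T-key hangs in the grey block. The orange one stands loose and is left alone.

Run:
```python
from h import *
import pickle
D=pickle.load(open('d0.pkl','rb'));T,S=D['top'],D['scene']
P={}
for n,a,b in[('kA',(153,217),(380,179.5)),('kB',(161.75,238.75),(388,204.5)),('hL',(248.75,210.5),(231.25,171.5)),('hR',(286.25,202),(277,175.75)),('screw',(270.5,223.5),(257.25,168)),
 ('hLswap',(248.75,210.5),(277,175.75)),('hRswap',(286.25,202),(231.25,171.5)),('kAswap',(153,217),(388,204.5)),('kBswap',(161.75,238.75),(380,179.5))]:
    P[n],e=tri([(T,a),(S,b)]);print(n,P[n].round(1),np.round(e,1))
print('at heights: key',atz(T,(153,217),123),atz(T,(161.75,238.75),123), atz(S,(380,179.5),118),atz(S,(388,204.5),118))
print('slot top',atz(T,(268.75,217.5),89),atz(T,(272.25,229.5),89),'handle',atz(T,(248.75,210.5),123),atz(T,(286.25,202),123))
W=D['wrist'];q=manip.sense()
r=R.from_quat(q['eef_rot']);print('cam in tool',r.inv().apply(np.array(W['eye'])-q['tcp_pos']),'toolaxes',r.as_matrix().round(3).tolist())
```

```text
kA [485.4 256.7 173.9] [5.4 5.4]
kB [437.1 288.2  33. ] [10.5 10.5]
hL [524.1 -13.9 136.7] [48.8 48.8]
hR [515.6 -14.9 123.5] [52.4 52.4]
screw [473.2 -25.6  82.8] [1. 1.]
hLswap [504.5  33.  114. ] [2.7 2.7]
hRswap [526.6 -67.8 112.7] [0.1 0.1]
kAswap [491.7 284.9 105.7] [2.1 2.1]
kBswap [434.4 257.  113.3] [1.5 1.5]
at heights: key [490.10333453 277.49766539 123.        ] [434.12852403 252.8388936  123.        ] [437.9730371  257.93353169 118.        ] [500.69014543 285.0397199  118.        ]
slot top [488.98732581 -22.0275362   89.        ] [457.05706711 -30.72247401  89.        ] handle [504.12500844  30.14112174 123.        ] [525.08387982 -66.86729487 123.        ]
cam in tool [  81.34980746    0.52351828 -166.72145367] toolaxes [[-0.912, 0.409, -0.001], [0.409, 0.912, -0.002], [-0.0, -0.002, -1.0]]
```

```bash
python3 -m jog '[[93,[-39,-26.6,0],0],[93,[-39,-26.6,0],0],[93,[-39,-26.6,0],0],[93,[-39,-26.6,0],0],[93,[-39,-26.6,0],0],[93,[-39,-26.6,0],0],[93,[-39,-26.6,0],0],[93,[-39,-26.6,0],0]]' 20
python3 -m jog '[[93,[0,0,0],8.5],[93,[0,0,0],8.5],[93,[0,0,0],8.5],[93,[0,0,0],8.5],[93,[0,0,0],8.5],[93,[0,0,0],8.5],[93,[0,0,0],8.5],[93,[0,0,0],8.5]]'
python3 -m jog '[[93,[0,0,0],8.5],[93,[0,0,0],8.5],[93,[0,0,0],8.5],[93,[0,0,0],8.5],[93,[0,0,0],8.5],[93,[0,0,0],8.5],[93,[0,0,0],8.5],[93,[0,0,0],4]]'
python3 - <<'E'
from h import *
import pickle
W=snap('wrist','w1.png');pickle.dump(W,open('w1.pkl','wb'));q=manip.sense()
print(q['t'],q['tcp_pos'],R.from_quat(q['eef_rot']).as_matrix().round(3).tolist(),q['joints'].round(2))
print(proj(W,[[465,269,123],[495,283,123],[435,255,123],[465,269,80]]).round(),R.from_quat(W['orientation']).apply([0,0,-1]))
E
```

```text
t: 0.95
tcp_pos: [464.2, 269.3, 218.6]
eef_rot: [0.209, 0.978, -0.0, -0.0]
wrist_force: [0.6, 0.2, 0.8]
width: 93.4
grasp_force: 0.0
t: 1.75
tcp_pos: [463.3, 271.1, 218.4]
eef_rot: [0.722, 0.691, -0.0, -0.0]
wrist_force: [1.3, 1.2, 0.1]
width: 93.1
grasp_force: 0.0
t: 2.55
tcp_pos: [463.2, 271.2, 218.3]
eef_rot: [0.978, 0.209, -0.0, 0.0]
wrist_force: [0.3, 0.6, -0.1]
width: 92.9
grasp_force: 0.0
2.6 [463.21820694 271.32035778 218.25267737] [[0.913, 0.408, -0.001], [0.408, -0.913, -0.001], [-0.001, 0.0, -1.0]] [-0.99  0.5   0.63  1.77 -0.35  0.99 -1.37]
[[258. 197.]
 [258. 166.]
 [259. 227.]
 [258. 187.]] [-0.26695199 -0.11973058 -0.95624329]
```

View pics/w1.png

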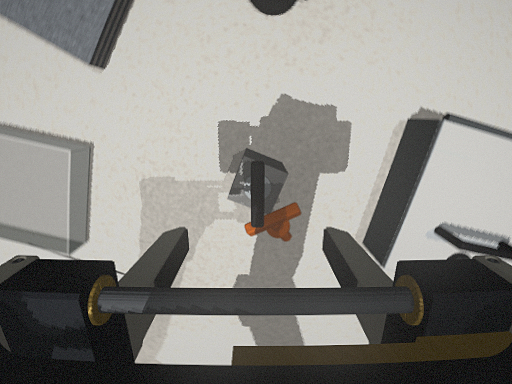

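The wrist view shows the key's crossbar upright at about column 257, rows 162–227, with the orange look-alike just behind it at (273,220). I'll triangulate both to check finger clearance.

Run:
```python
from h import *
import pickle
D=pickle.load(open('d0.pkl','rb'));T,S=D['top'],D['scene'];W=pickle.load(open('w1.pkl','rb'))
g=W['pixels'][150:235,235:285].max(2).astype(int)
for r in range(0,85,6):
    k=np.where(g[r]<45)[0]; print(150+r,(235+k.min(),235+k.max()) if len(k) else None,end=' ')
print()
for n,L in dict(oA=[(T,(198.75,248)),(S,(340,163.75))],oB=[(T,(182,267)),(S,(363.75,153))],oW1=[(S,(363.75,153)),(W,(247,231))],oW2=[(S,(340,163.75)),(W,(298,208))],
  kfar=[(T,(153,217)),(S,(388,204.5)),(W,(257,163))],knear=[(T,(161.75,238.75)),(S,(380,179.5)),(W,(257,225))]).items():
    P,e=tri(L);print(n,P.round(1),np.round(e,1))
for z in(105,114,123):print(z,atz(W,(257,163),z)[:2].round(1),atz(W,(257,225),z)[:2].round(1))
```

```text
150 None 156 None 162 None 168 None 174 None 180 (np.int64(251), np.int64(251)) 186 None 192 (np.int64(251), np.int64(263)) 198 (np.int64(251), np.int64(251)) 204 (np.int64(262), np.int64(262)) 210 None 216 None 222 None 228 None 234 None 
oA [410.2 161.5 103.7] [0.5 0.5]
oB [362.  205.6 108.5] [3.4 3.4]
oW1 [423.7 237.2 152.2] [33.3 33.3]
oW2 [457.6 193.9 129.9] [35.2 35.2]
kfar [493.  284.3 106.7] [2.1 2.6 1.8]
knear [434.  256.5 114.2] [1.4 1.9 1.3]
105 [494.3 283.4] [429.3 254.1]
114 [495.7 284.1] [432.8 255.8]
123 [497.1 284.8] [436.3 257.4]
```

Run:
```python
from h import *
import pickle
W=pickle.load(open('w1.pkl','rb'));D=pickle.load(open('d0.pkl','rb'))
print(proj(W,[[410,161,104],[362,206,106],[515,-18,118],[504,33,118]]).round())
T=snap('top','t1.png');S=snap('scene','s1.png')
for s in(D['top'],T,D['scene'],S):
    p=s['pixels'].astype(int);m=(p[...,0]>p[...,2]*2+30)&(p[...,0]>90)&(p[...,1]<p[...,0]*.75);m[:100]=0;m[300:]=0;y,x=np.where(m);print(len(x),np.median(x),np.median(y))
c=lambda i,x,y:cv2.resize(cv2.imread('pics/'+i)[y:y+150,x:x+200],None,fx=2,fy=2)
cv2.imwrite('pics/c2.png',np.hstack([c('t1.png',90,160),c('s1.png',270,110)]))
```

```text
[[320. 267.]
 [270. 286.]
 [494. 253.]
 [457. 246.]]
111 191.0 257.0
6 164.0 247.0
148 351.5 158.0
61 359.0 188.0
```

View pics/c2.png

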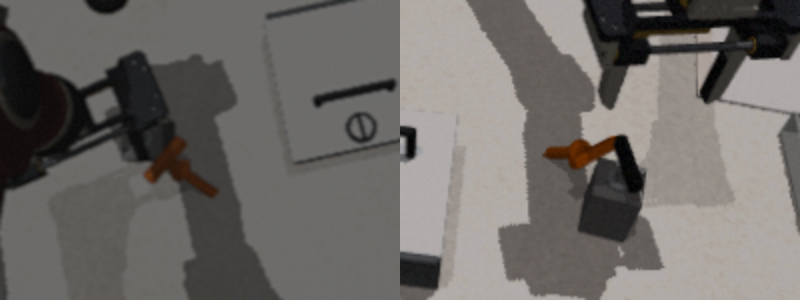

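Run:
```python
from h import *
import pickle
W=pickle.load(open('w1.pkl','rb'));T=snap('top');S=snap('scene')
for n,L in dict(tail=[(T,(196.5,256)),(S,(342.5,186.5))],barR=[(T,(180,230)),(W,(299,208))],barL=[(T,(164.5,249)),(W,(248,231))],mid=[(T,(172,240)),(W,(273,220))],barLs=[(W,(248,231)),(S,(378,179))]).items():
    P,e=tri(L);print(n,P.round(1),np.round(e,1))
for z in(8,30,60,90,105):print(z,atz(W,(248,231),z)[:2].round(),atz(W,(299,208),z)[:2].round())
```

```text
tail [390.  183.3  -0.4] [1.3 1.3]
barR [460.3 214.2  84.1] [1.9 1.9]
barL [408.6 256.4  81.4] [0.6 0.6]
mid [433.5 235.6  82.2] [1.3 1.3]
barLs [409.9 257.2  85.9] [0.3 0.3]
8 [377. 245.] [443. 190.]
30 [386. 249.] [448. 197.]
60 [399. 253.] [456. 206.]
90 [412. 258.] [463. 215.]
105 [418. 261.] [467. 220.]
```

The orange key, standing loose on its blade, has toppled by itself and now leans on the stand corner. Its crossbar runs from (460,214) to (409,256) at z≈82. That clears the grasp by about 17 mm if I descend with a smaller opening.

```bash
python3 -m jog '[[50,[0,1.5,0],0],[50,[0,0,30],0],[50,[0,0,30],0],[50,[0,0,30],0],[50,[0,0,20],0],[50,[0,0,12],0],[50,[0,0,0],0]]' 35
python3 -m jog '[[0,[0,0,0],0],[0,[0,0,0],0],[0,[0,0,0],0],[0,[0,0,0],0],[0,[0,0,0],0],[0,[0,0,0],0]]' 35
python3 - <<'E'
from h import *
W=snap('wrist','w2.png')
E
```

```text
t: 3.5
tcp_pos: [463.5, 269.3, 95.4]
eef_rot: [0.978, 0.211, -0.001, 0.0]
wrist_force: [0.5, -0.5, -0.2]
width: 50.2
grasp_force: 0.0
t: 4.1
tcp_pos: [464.5, 269.9, 97.1]
eef_rot: [0.978, 0.211, 0.0, -0.0]
wrist_force: [-0.3, 0.1, 3.6]
width: 14.4
grasp_force: 35.0
```

View pics/w2.png

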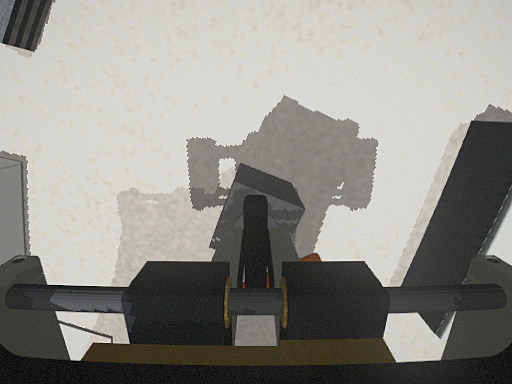

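The key is gripped: opening 14.4 mm and 35 N, with the bar upright at column 256. Lifting it and looking at the screw from beside it.

```bash
python3 - <<'E'
from h import *
W=snap('wrist');print(W['intrinsics'][0][0],atz(W,(256,195),123),atz(W,(256,195),105)); q=manip.sense();print(q['tcp_pos'],q['eef_rot'].round(4))
E
python3 -m jog '[[0,[0,0,-15],0],[0,[0,0,-35],0],[0,[0,0,-40],0],[0,[0,0,-40],0]]' 35
python3 -m jog '[[0,[-14.4,36.3,0],0],[0,[-14.4,36.3,0],0],[0,[-14.4,36.3,0],0],[0,[-14.4,36.3,0],0],[0,[-14.4,36.3,0],0],[0,[0,0,0],4.5],[0,[0,0,0],4.5],[0,[0,0,0],0]]'
python3 - <<'E'
from h import *
import pickle
W=snap('wrist','w3.png');T=snap('top','t3.png');q=manip.sense();pickle.dump((W,T,q),open('w3.pkl','wb'));print(q['tcp_pos'],R.from_quat(q['eef_rot']).as_matrix().round(4)[:2].tolist())
print(proj(W,[[473,-25.5,89],[488,-22,89]]),proj(T,[[473,-25.5,89]]))
c=lambda i,x,y,k:cv2.resize(cv2.imread('pics/'+i)[y:y+int(600/k),x:x+int(400/k)],None,fx=k,fy=k,interpolation=cv2.INTER_CUBIC)
u=proj(W,[[473,-25.5,89]])[0].astype(int);print(u)
a=cv2.imread('pics/w3.png');b=cv2.resize(a[max(u[1]-37,0):u[1]+37,max(u[0]-37,0):u[0]+37],(384,384),interpolation=cv2.INTER_CUBIC)
cv2.imwrite('pics/c3.png',cv2.resize(np.hstack([a,b]),(800,343)))
E
```

```text
265.47965689551626 [500.68078734 286.12094747 123.        ] [495.78706975 283.85415234 105.        ]
[464.46046753 269.89786384  97.09415254] [ 9.775e-01  2.108e-01  3.000e-04 -2.000e-04]
t: 4.6
tcp_pos: [463.5, 269.5, 227.3]
eef_rot: [0.978, 0.211, -0.001, 0.0]
wrist_force: [0.7, 0.9, -1.9]
width: 14.7
grasp_force: 35.0
t: 5.4
tcp_pos: [472.9, 74.4, 226.2]
eef_rot: [0.991, 0.133, -0.001, 0.0]
wrist_force: [-0.2, 0.9, -1.7]
width: 14.0
grasp_force: 35.0
[473.09064799  74.95057662 226.29495326] [[0.9638, 0.2665, -0.0009], [0.2665, -0.9638, -0.0003]]
[[334.47853038 208.17531189]
 [336.07598086 196.11931994]] [[270.16482108 223.49383684]]
[334 208]
```

View pics/c3.png

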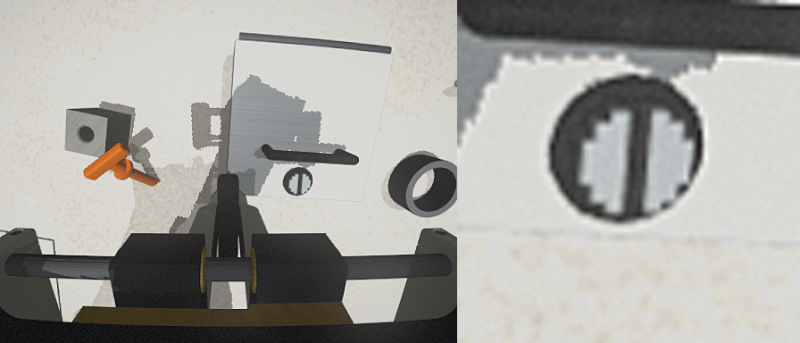

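The wrist view shows the screw head at about (334,203) px with its slot nearly vertical. The stand is empty, with the orange key beside it. I'll fit the screw pose numerically.

```bash
cat > fit.py <<'E'
from h import *
from scipy.optimize import minimize
# screw model rendered by material: bright top lunes, dark slot; score by edges of slot and silhouette
def fit(s,z=89,p0=(473,-25.5,0.262),pr=False):
    g=cv2.GaussianBlur(cv2.cvtColor(s['pixels'],cv2.COLOR_RGB2GRAY).astype(np.float32),(0,0),0.7)
    def samp(P):
        u=proj(s,P).astype(np.float32); return cv2.remap(g,u[:,0].reshape(1,-1),u[:,1].reshape(1,-1),cv2.INTER_LINEAR)[0]
    L=np.linspace(-9,9,37)
    def cost(p):
        c,n=np.cos(p[2]),np.sin(p[2])
        def line(o): return np.c_[p[0]+L*c-o*n,p[1]+L*n+o*c,np.full(37,z)]
        a=np.linspace(0,2*np.pi,72)
        rr=lambda r:np.c_[p[0]+r*np.cos(a),p[1]+r*np.sin(a),np.full(72,z)]
        # slot dark, lunes bright
        return samp(line(0)).mean()+.5*samp(line(1.2)).mean()+.5*samp(line(-1.2)).mean()-samp(line(5.5)).mean()-samp(line(-5.5)).mean()-.5*samp(rr(17.5)).mean()+.5*samp(rr(13.3)).mean()
    best=min((minimize(cost,np.array(p0)+[dx,dy,da],method='Nelder-Mead',options=dict(initial_simplex=np.array(p0)+[dx,dy,da]+np.array([[0,0,0],[2,0,0],[0,2,0],[0,0,.1]]))) for dx in(-4,0,4) for dy in(-4,0,4) for da in(-.1,.1)),key=lambda r:r.fun)
    return best.x,best.fun
if __name__=='__main__':
    import pickle
    W,T,q=pickle.load(open('w3.pkl','rb'));D=pickle.load(open('d0.pkl','rb'))
    for n,s in(('w3',W),('t3',T),('t0',D['top']),('s0',D['scene'])):
        x,f=fit(s);print(n,x[:2].round(2),np.degrees(x[2]).round(2),round(f,1))
    # cam check: far end of held bar, sides
    r=R.from_quat(q['eef_rot']).as_matrix()
    pts=[q['tcp_pos']+r@np.array([35,y,-28]) for y in(-7,7)];print(proj(W,pts).round(1))
    g=W['pixels'][190:215,235:280].max(2);print(g[::6].tolist())
E
python3 fit.py
```

```text
w3 [464.52 -13.54] 52.33 -238.2
t3 [469.7  -27.26] 15.01 -65.8
t0 [479.02 -24.72] 15.77 -59.9
s0 [476.66 -24.78] 15.16 -121.7
[[242.1 203.8]
 [267.5 203.7]]
[[97, 108, 116, 111, 107, 106, 107, 105, 115, 112, 106, 113, 104, 108, 109, 103, 107, 114, 97, 91, 142, 149, 142, 151, 147, 147, 145, 149, 147, 148, 147, 146, 146, 148, 144, 145, 145, 143, 144, 147, 141, 136, 130, 105, 109], [109, 111, 114, 113, 117, 111, 111, 108, 111, 107, 72, 42, 58, 48, 52, 53, 48, 56, 56, 49, 53, 50, 52, 55, 48, 50, 50, 47, 48, 38, 63, 110, 117, 114, 120, 109, 111, 110, 111, 111, 111, 111, 111, 112, 112], [113, 105, 115, 146, 142, 139, 145, 144, 96, 45, 50, 53, 60, 57, 53, 56, 49, 55, 51, 53, 52, 54, 52, 49, 54, 53, 52, 54, 53, 52, 52, 47, 81, 123, 114, 115, 113, 110, 117, 110, 113, 109, 110, 115, 107], [102, 108, 124, 141, 138, 131, 138, 134, 75, 46, 52, 55, 53, 54, 60, 56, 50, 54, 51, 51, 43, 53, 53, 57, 53, 51, 53, 55, 46, 50, 53, 49, 67, 119, 116, 114, 113, 110, 114, 114, 111, 115, 109, 109, 110], [109, 134, 131, 136, 139, 120, 85, 70, 67, 45, 55, 47, 50, 56, 45, 54, 54, 55, 53, 52, 53, 58, 45, 50, 50, 53, 57, 46, 55, 50, 54, 48, 56, 81, 71, 86, 114, 120, 117, 115, 118, 113, 115, 114, 115]]
```

```bash
sed -i 's/(-4,0,4) for dy in(-4,0,4)/(-2,0,2) for dy in(-2,0,2)/; s/    def cost(p):/    def cost(p):\n        if np.hypot(p[0]-474,p[1]+25.5)>7 or abs(p[2]-.27)>.4: return 1e3/' fit.py
python3 fit.py | head -4
python3 - <<'E'
from h import *
import pickle
from scipy.optimize import least_squares
W,T,q=pickle.load(open('w3.pkl','rb'))
a=np.linspace(0,2*np.pi,60)
def ext(p):
    u=np.vstack([proj(W,np.c_[p[0]+14.5*np.cos(a),p[1]+14.5*np.sin(a),np.full(60,z)]) for z in(78,89)]);return np.r_[u.min(0),u.max(0)]
m=np.array([317.1,187.2,350.1,218.9]);r=least_squares(lambda p:ext(p)-m,[473,-25]);print(r.x,r.fun)
# hole in stand, top rim z=80 ; from displayed picture (86,134)/.893
print('hole',atz(W,(86/.893,134/.893),80))
g=W['pixels'][130:172,75:120].max(2)
y,x=np.where(g<50);print(len(x),x.min()+75,x.max()+75,y.min()+130,y.max()+130)
for i in range(0,42,3):print(''.join('#' if v<55 else '+' if v<90 else '.' for v in g[i]))
g=W['pixels'][182:224,312:356].max(2)
for i in range(0,42,1):print(182+i,''.join('#' if v<70 else '+' if v<120 else '.' if v<190 else ' ' for v in g[i]))
E
```

```text
w3 [472.84 -26.23] 15.95 -238.1
t3 [469.71 -27.26] 15.07 -65.8
t0 [479.08 -24.72] 15.8 -59.9
s0 [476.75 -24.74] 15.23 -121.7
[477.72172475 -24.05847809] [ 3.62322252  3.21342941 -3.54449216 -3.40258421]
hole [465.13680348 269.79067802  80.        ]
1 118 118 170 170
.......................................++++++
.............................................
.............................................
.............................................
..............+..++++#++.....................
..............++++++++++++++.................
.............+++++++++++++++++..............+
..............++++++++++++++++..............+
...............+++++++++++++++..............+
...................++++++++.................+
...........................................++
...........................................++
...........................................++
...........................................#+
182 .......................................++...
183 .. .....  ...   ...  ....................   
184                       ...................   
185                         ........... ..
[... 1123 characters left out ...]
 +.       
209       +####.        .+##++.        +        
210       .####+..      .+#+++.     ....        
211        +###+++.     .+##++.     .#+         
212        .###+#+.     .+#++..     .+.         
213         .####+.     .+#++.      ..          
214          +###+....  .+#++.   ...            
215          ..###+#+.  .+#+#.   ++.            
216            +####+....+###.....              
217             ..+##++++####++.                
218                ...+##++...                  
219                    ...                      
220                                             
221                                             
222                                             
223
```

Run:
```python
from h import *
import pickle
W,T,q=pickle.load(open('w3.pkl','rb'))
print('centre',atz(W,(335.6,205.5),89))
A,B=atz(W,(337,196),89),atz(W,(334.7,215),89);d=A-B;print(A,B,np.degrees(np.arctan2(d[1],d[0])))
M=(A+B)/2;print(M)
r=R.from_quat(q['eef_rot']).as_matrix()
# held bar: far end row at which top edge ends; columns 243.5..266.8 mid at row 202
for row in(193,194,195):
    P=atz(W,(255.1,row),q['tcp_pos'][2]+26);print(row,r.T@(P-q['tcp_pos']))
for z in(80,):
    print('hole',[atz(W,u,z)[:2].round(1) for u in((87.5+0,150),(105,150),(96.5,142),(96.5,158),(96.5,150))])
# top view screw
g=T['pixels'][212:236,258:284].max(2)
for i in range(24):print(212+i,''.join('#' if v<70 else '+' if v<100 else '.' if v<125 else ' ' for v in g[i]))
```

```text
centre [476.61226306 -25.62299544  89.        ]
[488.43781691 -23.03185864  89.        ] [464.68579932 -28.88762002  89.        ] 13.849371292867241
[476.56180812 -25.95973933  89.        ]
193 [ 40.60234447   0.19665043 -26.03891356]
194 [ 40.02626059   0.19487976 -26.03836156]
195 [ 39.44885483   0.19310489 -26.0378083 ]
hole [array([462.4, 280.5]), array([467.9, 259.3]), array([474.8, 270.6]), array([455.6, 268.6]), array([465.3, 269.6])]
212 ################+.........
213 ################+.........
214 #########+######+.........
215 ################+.........
216 ################+.........
217 #################+........
218 ##################+.......
219 #############+.++##+......
220 #############+...+#+......
221 +...+###+++##+...+##+.....
222 ....+##+...+#+....##+.....
223 ....+##+...+##+...+#+.....
224 ....+##+...+##+...##+.....
225 ....+##+....+#+..+##+.....
226 .....+##+...+##..+##+.....
227 .....+###+..+##++##+......
228 ......+###+++######+......
229 .......+##########+.......
230 ........+#######++........
231 ..........+++++......++###
232 .................++######+
233 ............++#######+++++
234 ........++######+++++.....
235 ...++#######+++++.........
```

```bash
python3 -m jog '[[0,[-9.1,32.6,0],1],[0,[-9.1,32.6,0],0],[0,[-9.1,32.5,0],0],[0,[0,0,20],0],[0,[0,0,15],0],[0,[0,0,0],0]]' 40
python3 - <<'E'
from h import *
import pickle
W=snap('wrist','w4.png');T=snap('top','t4.png');S=snap('scene','s4.png');q=manip.sense();pickle.dump((W,T,S,q),open('w4.pkl','wb'));r=R.from_quat(q['eef_rot']).as_matrix();print(q['tcp_pos'],np.degrees(np.arctan2(r[1,0],r[0,0])))
def c(i,u,h,k):
    a=cv2.imread('pics/'+i);x,y=int(u[0])-h,int(u[1])-h;return cv2.resize(a[max(y,0):y+2*h,max(x,0):x+2*h],(400,400),interpolation=cv2.INTER_CUBIC)
P=[476.6,-25.6,89]
cv2.imwrite('pics/c4.png',np.hstack([c('w4.png',proj(W,[P])[0],50,4),c('s4.png',proj(S,[P])[0],30,4)]))
print(proj(W,[P]),proj(S,[P]))
E
```

```text
t: 6.1
tcp_pos: [470.2, -26.2, 190.0]
eef_rot: [0.992, 0.125, -0.002, -0.0]
wrist_force: [0.0, -0.2, -1.0]
width: 14.1
grasp_force: 40.0
[472.25428797 -26.46257301 192.1613194 ] 14.414514306244882
[[256.68691893 190.18506555]] [[256.27821287 167.33572243]]
```

View pics/c4.png

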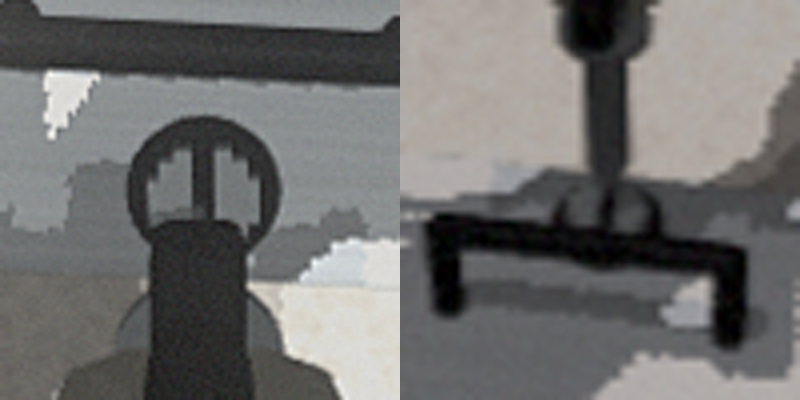

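Run:
```python
from h import *
import pickle
W,T,S,q=pickle.load(open('w4.pkl','rb'))
r=R.from_quat(q['eef_rot']).as_matrix();t=q['tcp_pos']
for n,p in dict(bar=[30,0,-26],barL=[38,-7,-26],barR=[38,7,-26],slotN=[4,0,t[2]-89],slotF=[14,0,t[2]-89],slot1=[10,1,t[2]-89]).items():print(n,proj(W,t+r@np.array(p)).round(2))
g=W['pixels'].max(2)
for y in range(172,204,2):print(y,''.join('#' if v<62 else '+' if v<85 else '.' if v<120 else ' ' for v in g[y,235:285]))
# blade/shaft axis vs head in scene view
print('scene',[(n,proj(S,t+r@np.array([x,0,z])).round(1).tolist()) for n,x,z in(('blade',4,92),('shaft',4,60))])
g=S['pixels'].max(2)
for y in range(150,176,2):print(y,''.join('#' if v<62 else '+' if v<85 else '.' if v<120 else ' ' for v in g[y,235:285]))
```

```text
bar [[257.16 209.84]]
barL [[244.36 196.05]]
barR [[270.03 196.06]]
slotN [[256.49 190.5 ]]
slotF [[256.5  181.23]]
slot1 [[257.46 184.96]]
172           .+####################+                 
174         +##########################.              
176       .#########+++######++++########.            
178     .#########. . .#####.   .#########.           
180     ######+....   .#####+    ....######.          
182 ...+######+        #####+     . .#######.         
184 ...#####++.       .#####+        +.+####+         
186 ...####+  . . . . .#####+    .      #####.        
188 ...####+. .  .    .#####+  . ..    .#####.        
190 ...#####.    ..   .#####+ .  ....  .####+         
192 ...#####. ... .....+++##+   . ..  ..####.         
194 ....####....+...+..+++##+.....      ###+          
196 .....###++####################+..+####+      .... 
198 ......#########################..####+............
200 .......+###########################+. ............
202 ....... .########################+................
scene [('blade', [[256.3, 164.2]]), ('shaft', [[256.0, 155.1]])]
150                   .######                        .
152                    ######                       ..
154                    ######                      ...
156                    ######                      ...
158                    +#####.                    ....
160                    +#####.                   ...++
162              ...   .####+                .......++
164          .++++++++++######++++....  .+......++++++
166 .....++++++++++++++++#########++++++++++++++++++++
168 .....+++......##++++####++++###++++++++++++++++++ 
170 ############+####+++####+++####++++++.......++++++
172 #################################+++..............
174 ###########################################.......
```

Slot and key line up to within about 1 mm, so I'm going down gently.

```bash
python3 -m jog '[[0,[0,0,4],0],[0,[0,0,4],0],[0,[0,0,4],0],[0,[0,0,3],0],[0,[0,0,0],0]]' 40; python3 -m jog '[[0,[0,0,2],0],[0,[0,0,2],0],[0,[0,0,0],0]]' 40
```

```text
t: 6.75
tcp_pos: [471.4, -26.6, 176.2]
eef_rot: [0.992, 0.125, -0.001, -0.0]
wrist_force: [0.2, 0.9, -1.2]
width: 14.4
grasp_force: 40.0
t: 7.05
tcp_pos: [472.3, -26.8, 173.0]
eef_rot: [0.992, 0.125, 0.001, 0.0]
wrist_force: [-0.3, 0.2, 1.2]
width: 14.2
grasp_force: 40.0
```

```bash
python3 -m jog '[[0,[0,0,1],0],[0,[0,0,0],0],[0,[0,0,0],0]]' 45; python3 -m jog '[[0,[0,0.4,0],-8],[0,[0,0.4,0],-8],[0,[0,0.4,0],-8],[0,[0,0.4,0],-8],[0,[0,0,0],0]]'; python3 -c "
from rig import manip;print(manip.sense()['wrist_torque'])"
```

```text
t: 7.35
tcp_pos: [473.0, -26.9, 172.8]
eef_rot: [0.992, 0.125, 0.002, 0.0]
wrist_force: [-0.3, 2.0, 6.7]
width: 14.1
grasp_force: 45.0
t: 7.85
tcp_pos: [473.4, -28.2, 172.8]
eef_rot: [0.919, 0.394, 0.001, 0.0]
wrist_force: [-0.9, 1.0, 5.3]
width: 14.2
grasp_force: 45.0
[ 0.11116284  0.38204427 -0.00569644]
```

```bash
python3 -m jog '[[0,[0,0.4,0],-8],[0,[0,0.4,0],-8],[0,[0,0.4,0],-8],[0,[0,0.4,0],-8],[0,[0,0,0],0]]'; python3 -c "
from rig import manip;print(manip.sense()['wrist_torque'])";python3 -m jog '[[0,[0,0.3,0],-6],[0,[0,0,0],0]]';python3 -c "
from rig import manip;print(manip.sense()['wrist_torque'])"
```

```text
t: 8.35
tcp_pos: [474.8, -29.4, 172.9]
eef_rot: [0.775, 0.632, 0.001, 0.001]
wrist_force: [0.4, 0.2, 7.3]
width: 14.1
grasp_force: 45.0
[ 0.00104418  0.23912296 -0.1172454 ]
t: 8.55
tcp_pos: [475.2, -29.5, 172.9]
eef_rot: [0.741, 0.672, 0.001, 0.001]
wrist_force: [-0.6, -0.2, 7.2]
width: 14.1
grasp_force: 45.0
[-0.05794252  0.19937002 -0.02337671]
```

Now θ ≈ 84.5°. I'll keep turning until the torque rises at the stop.

```bash
for i in 1 2 3; do :; done; python3 -m jog '[[0,[0,0.3,0],-5],[0,[0,0,0],0]]';python3 -c "
from rig import manip;print(manip.sense()['wrist_torque'])";python3 -m jog '[[0,[0,0.2,0],-5],[0,[0,0,0],0]]';python3 -c "
from rig import manip;print(manip.sense()['wrist_torque'])"
```

```text
t: 8.75
tcp_pos: [475.5, -29.5, 172.9]
eef_rot: [0.711, 0.703, 0.001, 0.001]
wrist_force: [-0.9, -0.1, 5.9]
width: 14.6
grasp_force: 45.0
[-0.08175871  0.26204977 -0.15072814]
t: 8.95
tcp_pos: [475.8, -29.5, 172.9]
eef_rot: [0.68, 0.733, 0.001, 0.001]
wrist_force: [-0.4, -0.5, 6.2]
width: 14.2
grasp_force: 45.0
[-0.07278078  0.24345666 -0.07082051]
```

```bash
python3 -m jog '[[0,[0,0.2,0],-4],[0,[0,0,0],0]]';python3 -c "
from rig import manip;print(manip.sense()['wrist_torque'])";python3 -m jog '[[0,[0,0.2,0],-4],[0,[0,0,0],0]]';python3 -c "
from rig import manip;print(manip.sense()['wrist_torque'])"
```

```text
t: 9.15
tcp_pos: [475.8, -29.5, 172.9]
eef_rot: [0.654, 0.756, 0.001, 0.001]
wrist_force: [0.4, 0.2, 6.9]
width: 14.3
grasp_force: 45.0
[-0.07509704  0.32948003 -0.20289562]
t: 9.35
tcp_pos: [475.8, -29.6, 172.8]
eef_rot: [0.628, 0.779, 0.001, 0.001]
wrist_force: [-0.8, -1.3, 7.1]
width: 14.3
grasp_force: 45.1
[-0.08882342  0.38013286 -0.27297695]
```

```bash
python3 -m jog '[[0,[0,0,0],-5],[0,[0,0,0],0]]';python3 -c "
from rig import manip;print(manip.sense()['wrist_torque'])";python3 -m jog '[[0,[0,0,0],-4],[0,[0,0,0],0]]';python3 -c "
from rig import manip;print(manip.sense()['wrist_torque'])"
python3 -m jog '[[0,[0,0,0],7],[0,[0,0,0],7],[0,[0,0,0],3],[0,[0,0,0],0]]';python3 -c "
from rig import manip;print(manip.sense()['wrist_torque'])"
```

```text
t: 9.55
tcp_pos: [475.8, -29.6, 172.9]
eef_rot: [0.593, 0.805, 0.001, 0.001]
wrist_force: [-0.5, -0.2, 7.0]
width: 14.4
grasp_force: 45.4
[-0.09162126  0.31548519 -0.52157813]
t: 9.75
tcp_pos: [476.2, -30.1, 172.8]
eef_rot: [0.565, 0.825, 0.001, 0.002]
wrist_force: [-1.6, -1.7, 4.8]
width: 15.1
grasp_force: 45.9
[-0.28127612  0.15926284 -0.49983043]
t: 10.15
tcp_pos: [476.1, -29.7, 172.8]
eef_rot: [0.68, 0.733, 0.001, 0.001]
wrist_force: [-0.8, -0.2, 6.0]
width: 14.2
grasp_force: 44.8
[-0.26665057  0.25005681 -0.05724787]
```

The torque rose to 0.5 N m, so the screw is at its stop. Lifting and checking the slot angle.

```bash
python3 -m jog '[[0,[0,0,-5],0],[0,[0,0,-10],0],[0,[0,0,-20],0],[0,[0,0,-20],0],[0,[-30,0,0],0],[0,[-40,0,0],0],[0,[0,0,0],0]]'
python3 - <<'E'
from h import *
import pickle
W=snap('wrist','w5.png');T=snap('top','t5.png');q=manip.sense();pickle.dump((W,T,q),open('w5.pkl','wb'));r=R.from_quat(q['eef_rot']).as_matrix();print(q['tcp_pos'],np.degrees(np.arctan2(r[1,0],r[0,0])))
u=proj(W,[[476.6,-25.6,89]])[0].astype(int);print(u)
a=cv2.imread('pics/w5.png');b=cv2.resize(a[max(u[1]-37,0):u[1]+37,max(u[0]-37,0):u[0]+37],(384,384),interpolation=cv2.INTER_CUBIC)
cv2.imwrite('pics/c5.png',cv2.resize(np.hstack([a,b]),(800,343)))
E
```

```text
t: 10.85
tcp_pos: [479.5, -105.4, 227.6]
eef_rot: [0.683, 0.73, -0.002, 0.002]
wrist_force: [-0.4, 0.1, -1.6]
width: 14.4
grasp_force: 44.9
[479.66675953 -99.51564092 226.79771664] 94.1786804119805
[256 116]
```

View pics/c5.png

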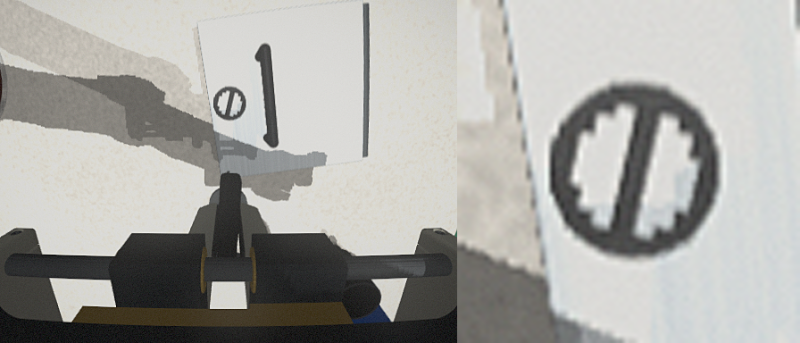

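The slot now lies at about 82° in world, roughly 1.2 rad in box axes, so the screw is at its stop. Returning to the stand.

```bash
python3 -m jog '[[0,[0,0,0],8.5],[0,[0,0,0],8.5],[0,[0,0,0],8.5],[0,[0,0,0],8.5],[0,[0,0,0],8.5],[0,[0,0,0],8.5],[0,[0,0,0],8.5],[0,[0,0,0],8.5]]'
python3 -m jog '[[0,[17.35,-42.9,0],1.8],[0,[17.35,-42.9,0],0],[0,[17.35,-42.9,0],0],[0,[17.35,-42.9,0],0],[0,[17.35,-42.9,0],0],[0,[17.35,-42.9,0],0],[0,[17.35,-42.9,0],0],[0,[17.35,-42.9,0],0]]'
python3 -m jog '[[0,[0,0,0],0],[0,[0,0,0],0],[0,[0,0,0],0]]'
python3 - <<'E'
from h import *
import pickle
W=snap('wrist','w6.png');T=snap('top','t6.png');S=snap('scene','s6.png');q=manip.sense();pickle.dump((W,T,S,q),open('w6.pkl','wb'));r=R.from_quat(q['eef_rot']).as_matrix();t=q['tcp_pos'];print(t,np.degrees(np.arctan2(r[1,0],r[0,0])))
print('goal tool',r.T@(np.array([464.46,269.9,97.1])-t))
print('barend pred',proj(W,[t+r@np.array([35+4.7,y,-26]) for y in(-7,7)]))
g=W['pixels'].max(2)
for y in range(184,236,2):print(y,''.join('#' if v<62 else '+' if v<85 else '.' if v<120 else ' ' for v in g[y,225:295]))
E
```

```text
t: 11.75
tcp_pos: [480.0, -96.5, 226.5]
eef_rot: [0.974, 0.226, -0.0, -0.001]
wrist_force: [0.8, 0.6, -0.7]
width: 14.3
grasp_force: 44.9
t: 12.55
tcp_pos: [460.4, 274.6, 226.5]
eef_rot: [0.977, 0.214, -0.001, -0.001]
wrist_force: [1.3, 0.3, -0.4]
width: 14.3
grasp_force: 44.9
t: 12.85
tcp_pos: [462.0, 270.1, 226.6]
eef_rot: [0.977, 0.212, -0.001, 0.0]
wrist_force: [0.1, 0.4, -2.1]
width: 14.4
grasp_force: 44.9
[462.73523241 269.4813259  226.89366481] 24.384201704140146
goal tool [  1.77511224   0.32169657 129.79326263]
barend pred [[244.82934477 194.57741916]
 [270.17558376 194.62642151]]
184        ++...++..........++++++++++++++#+++....++++++++++.             
186       +++..++......+++.+++++++++++++++++++++++.+.++++++.              
188      .   .           . .+++++++++#+++#++++++++++++++++.               
190                         .++++++#++#+++++..+++++++++++.                
192                            ...++.  .   +++++++++++.+.                 
194                         .+###############+++++++++++.                 
196                        #####################+++.+
[... 741 characters left out ...]
#####+++..............        
218             ++.......########################+..+.........            
220            +.........########################+...++.......     .      
222           ..........+########################.......... ..            
224           +.........+#######################+......+...               
226           ..........+########################...+..+.                 
228          .+++++++.+.########################++++++++.         ..      
230      .++++++++.+++###########################+++++++++++..    ...     
232 .++++++++.++++++++##########################+++++++++++++++.++....    
234 ++..+...++++++++++###########################+++++++++++++++++...
```

```bash
python3 -m jog '[[0,[0.6,0,20],0],[0,[0,0,20],0],[0,[0,0,0],0],[0,[0,0,0],0],[0,[0,0,0],0],[0,[0,0,0],0],[0,[0,0,0],0]]'
python3 - <<'E'
from h import *
q=manip.sense();r=R.from_quat(q['eef_rot']).as_matrix();t=q['tcp_pos'];print(t,'goal tool',r.T@(np.array([464.46,269.9,97.1])-t))
E
```

```text
t: 13.7
tcp_pos: [463.6, 271.3, 187.4]
eef_rot: [0.977, 0.212, 0.001, -0.0]
wrist_force: [-0.1, 0.4, -0.7]
width: 14.3
grasp_force: 44.9
[463.55765215 271.34679213 187.39941421] goal tool [ 0.09379672  1.71578937 90.29916342]
```

```bash
python3 -m jog '[[0,[0.2,1.2,0],0],[0,[0,0,6],0],[0,[0,0,6],0],[0,[0,0,6],0],[0,[0,0,6],0],[0,[0,0,0],0]]'
python3 -c "
from rig import manip;q=manip.sense();print(q['tcp_pos'],q['wrist_force'],q['wrist_torque'])"
```

```text
t: 14.3
tcp_pos: [463.0, 270.0, 161.4]
eef_rot: [0.977, 0.213, -0.001, 0.0]
wrist_force: [0.3, -1.3, -1.1]
width: 14.4
grasp_force: 44.9
[463.04246105 269.96824935 161.41469982] [ 0.32507589 -1.3325599  -1.07209093] [-0.01602179  0.09093025 -0.03141197]
```

```bash
python3 -m jog '[[0,[0.7,0,8],0],[0,[0,0,12],0],[0,[0,0,12],0],[0,[0,0,12],0],[0,[0,0,8],0],[0,[0,0,6],0],[0,[0,0,0],0]]'
python3 -c "
from rig import manip;q=manip.sense();print(q['tcp_pos'],q['wrist_force'],q['wrist_torque'])"
```

```text
t: 15.0
tcp_pos: [464.0, 270.3, 103.7]
eef_rot: [0.977, 0.212, -0.001, 0.0]
wrist_force: [0.7, 0.0, -1.2]
width: 14.2
grasp_force: 44.9
[463.98522917 270.2515539  103.70033933] [ 0.69558118  0.04957038 -1.21104362] [-0.00364809  0.12687816  0.00552676]
```

```bash
python3 -m jog '[[0,[0,0,3],0],[0,[0,0,3],0],[0,[0,0,1],0],[0,[0,0,0],0],[0,[0,0,0],0]]'
python3 -c "
from rig import manip;q=manip.sense();print(q['tcp_pos'],q['wrist_force'],q['wrist_torque'])"
```

```text
t: 15.5
tcp_pos: [464.6, 270.5, 97.8]
eef_rot: [0.977, 0.212, 0.0, -0.0]
wrist_force: [0.5, -0.1, -1.1]
width: 14.8
grasp_force: 44.9
[464.55366551 270.52890378  97.8036761 ] [ 0.53043558 -0.12221406 -1.14524596] [-0.03412004  0.16922475  0.0074839 ]
```

```bash
python3 -m jog '[[0,[0,0,1],0],[0,[0,0,0],0],[50,[0,0,0],0],[50,[0,0,0],0],[50,[0,0,0],0],[50,[0,0,0],0],[50,[0,0,0],0],[50,[0,0,0],0]]'
python3 -m jog '[[50,[0,0,-20],0],[50,[0,0,-40],0],[50,[0,0,-40],0],[50,[0,0,-30],0],[50,[-10,35,0],0],[50,[-10,35,0],0],[50,[0,0,0],0],[50,[0,0,0],0]]'
python3 - <<'E'
from h import *
import pickle
W=snap('wrist','w7.png');T=snap('top','t7.png');S=snap('scene','s7.png');q=manip.sense();pickle.dump((W,T,S,q),open('w7.pkl','wb'));print(q['tcp_pos'])
a=cv2.imread('pics/w7.png');b=cv2.resize(cv2.imread('pics/s7.png')[140:240,180:400],None,fx=2.2,fy=2.2);b=np.pad(b,((0,384-b.shape[0]),(0,0),(0,0)))
cv2.imwrite('pics/c7.png',cv2.resize(np.hstack([a,b]),(800,308)))
E
```

```text
t: 16.3
tcp_pos: [464.4, 270.5, 96.6]
eef_rot: [0.977, 0.212, -0.0, 0.0]
wrist_force: [0.5, 0.3, 0.0]
width: 50.1
grasp_force: 0.0
t: 17.1
tcp_pos: [475.4, 197.8, 226.8]
eef_rot: [0.977, 0.211, 0.0, -0.0]
wrist_force: [-0.5, 1.2, -0.4]
width: 50.0
grasp_force: 0.0
[474.94239431 199.9466341  226.32602331]
```

View pics/c7.png

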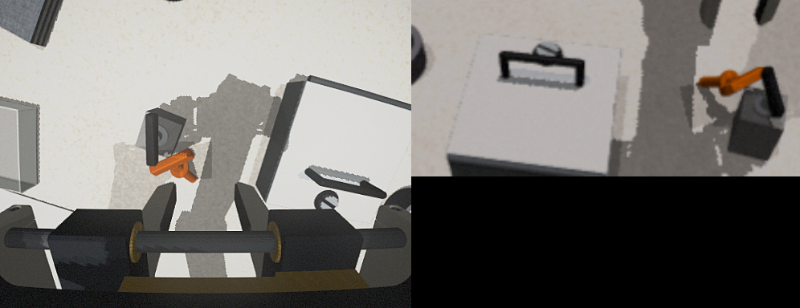

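The key stands flange-down in its stand, clear of the orange key. Next I'll get the handle pose from the stored views.

Run:
```python
from h import *
import pickle
W5=pickle.load(open('w5.pkl','rb'))[0];W3=pickle.load(open('w3.pkl','rb'))[0];W7,T7,S7,q=pickle.load(open('w7.pkl','rb'))
for n,a,b in((W5,(295.6,52.6),(304.6,159)),(W3,(296.7,168),(397.5,175.8))):
    A,B=atz(n,a,122),atz(n,b,122);d=A-B;print(A.round(1),B.round(1),((A+B)/2).round(1),np.degrees(np.arctan2(d[1],d[0]))-90,np.linalg.norm(d))
# dark blobs for handle in top and wrist5
for nm,s in(('T7',T7),('W5',W5),('W7',W7)):
    c=proj(s,[[517,-17,120]])[0];g=s['pixels'].max(2);m=((g<75)).astype(np.uint8)
    k,l,st,ce=cv2.connectedComponentsWithStats(m)
    for i in range(1,k):
        if st[i,4]>60 and st[i,4]<3000 and np.hypot(*(ce[i]-c))<45:
            y,x=np.where(l==i);r=cv2.minAreaRect(np.c_[x,y].astype(np.float32));bx=cv2.boxPoints(r);o=sorted(range(4),key=lambda j:np.linalg.norm(bx[j]-bx[(j+1)%4]))
            e=[(bx[j]+bx[(j+1)%4])/2 for j in o[:2]];P=[atz(s,u,120) for u in e];d=P[0]-P[1]
            print(nm,st[i,4],ce[i].round(),r[1],[p[:2].round(1) for p in P],((P[0]+P[1])/2)[:2].round(1),np.degrees(np.arctan2(d[1],d[0]))%180-90)
```

```text
[508.4  35.5 122. ] [528.2 -63.6 122. ] [518.3 -14.1 122. ] 11.31250211417175 101.05315603863097
[512.8  41.1 122. ] [533.6 -65.1 122. ] [523.2 -12.  122. ] 11.090204037969457 108.22586807047591
T7 197 [267. 206.] (5.857122898101807, 41.65065383911133) [array([504.5,  35.6]), array([526.8, -69.9])] [515.7 -17.2] 11.948729868968314
T7 106 [270. 224.] (14.849241256713867, 14.142135620117188) [array([484.6, -11.4]), array([457.4, -37.9])] [471.  -24.7] -45.85971644639849
T7 101 [272. 234.] (1.4770277738571167, 68.65797424316406) [array([ 461.9, -113.6]), array([426.3,  58.1])] [444.1 -27.7] 11.713792796820329
W5 920 [300. 108.] (113.8322525024414, 17.01513671875) [array([506.1,  37.9]), array([529. , -68.5])] [517.6 -15.3] 12.149204226194172
W7 1108 [433. 231.] (104.72781372070312, 17.546688079833984) [array([508.2,  61.1]), array([535.6, -70.3])] [521.9  -4.6] 11.774867218278672
```

```bash
python3 -m jog '[[60,[-9.94,43,0],0],[60,[-9.94,43,0],0],[60,[-9.94,43,0],0],[60,[-9.94,43,0],0],[60,[-9.94,43,0],0],[60,[0,0,0],-8.5],[60,[0,0,0],-8.5],[60,[0,0,0],-8.5]]'
python3 -m jog '[[60,[0,0,0],-8.5],[60,[0,0,0],-8.5],[60,[0,0,0],-8.5],[60,[0,0,0],-8.5],[60,[0,0,0],-8.5],[60,[0,0,0],-8.5],[60,[0,0,0],-1],[60,[0,0,0],0]]'
python3 -m jog '[[60,[0,0,0],0],[60,[0,0,0],0],[60,[0,0,0],0]]'
python3 - <<'E'
from h import *
import pickle
W=snap('wrist');q=manip.sense();r=R.from_quat(q['eef_rot']).as_matrix();t=q['tcp_pos'];print(t,np.degrees(np.arctan2(r[1,0],r[0,0])),q['joints'].round(2))
print('handle in tool',r.T@(np.array([518.5,-16.5,101])-t))
g=W['pixels'].max(2);c=proj(W,[[518.5,-16.5,120]])[0];print(c)
for y in range(int(c[1])-30,int(c[1])+32,6):print(y,''.join('#' if v<62 else '+' if v<85 else '.' if v<120 else ' ' for v in g[y,215:300]))
pickle.dump((W,q),open('w8.pkl','wb'))
E
```

```text
t: 18.05
tcp_pos: [519.7, -16.8, 226.2]
eef_rot: [0.905, 0.426, -0.0, -0.0]
wrist_force: [-0.4, -0.1, 0.4]
width: 60.5
grasp_force: 0.0
t: 18.85
tcp_pos: [519.6, -17.0, 226.4]
eef_rot: [0.63, 0.777, 0.0, -0.0]
wrist_force: [-0.2, 0.2, -0.4]
width: 60.1
grasp_force: 0.0
t: 19.15
tcp_pos: [519.4, -17.6, 226.6]
eef_rot: [0.629, 0.777, -0.0, -0.0]
wrist_force: [-0.0, -0.2, -0.4]
width: 60.0
grasp_force: 0.0
[519.43487566 -17.5720971  226.64854598] 102.01561204427742 [-0.17  0.41  0.24  1.79 -0.11  0.95  0.32]
handle in tool [  1.25541855  -0.68064334 125.64848244]
[254.22276099 193.68784386]
163 .   .....                          +#++++++++#+ ...                                  
169 #####+######.      .     ........  +##+#++++##+ .                                    
175 +.  .#+###########+          ......####+++##+#.   ....                               
181 .. #####.     ..##+##.        .....###########.                                      
187 .####+.. ..  .  .####+        .....###########.                                      
193 ###+. ....    +####.          .....###########.                                      
199 ####+.####++..                .....+##########.                                      
205                                ....+##########.                                      
211                               .....+##########.                                      
217                               .....+####+####+                                       
223                                    +#####+###+
```

```bash
python3 -m jog '[[60,[0,0,35],0],[60,[0,0,35],0],[60,[0,0,30],0],[60,[0,0,20],0],[60,[0,0,5],0],[60,[0,0,0],0]]'
python3 -m jog '[[0,[0,0,0],0],[0,[0,0,0],0],[0,[0,0,0],0],[0,[0,0,0],0],[0,[0,0,0],0],[0,[0,0,0],0],[0,[0,0,0],0]]' 30
python3 - <<'E'
from rig import manip;import numpy as np
q=manip.sense();print(q['tcp_pos'],q['wrist_force'])
f=np.radians([0,2,4,7,10,13,16,19,22,25,28,31,34,37,40,43,46,48,50]);a=np.arctan2(50,130)+f;r=np.hypot(50,130)
print(np.c_[np.degrees(f[1:]),np.diff(-r*np.cos(a)),np.diff(r*np.sin(a))].round(1).tolist())
E
```

```text
t: 19.8
tcp_pos: [519.2, -17.7, 101.3]
eef_rot: [0.629, 0.777, -0.0, -0.0]
wrist_force: [0.4, -0.2, -0.2]
width: 60.4
grasp_force: 0.0
t: 20.5
tcp_pos: [519.5, -17.7, 101.7]
eef_rot: [0.629, 0.777, 0.0, 0.0]
wrist_force: [-0.2, -0.3, 1.0]
width: 10.9
grasp_force: 30.0
[519.45716078 -17.66005239 101.71094546] [-0.24502305 -0.32912742  1.02146886]
[[2.0, 1.8, 4.5], [4.0, 2.0, 4.4], [7.0, 3.3, 6.5], [10.0, 3.6, 6.3], [13.0, 3.9, 6.1], [16.0, 4.2, 5.9], [19.0, 4.5, 5.7], [22.0, 4.8, 5.5], [25.0, 5.1, 5.2], [28.0, 5.4, 4.9], [31.0, 5.6, 4.6], [34.0, 5.9, 4.3], [37.0, 6.1, 4.0], [40.0, 6.3, 3.7], [43.0, 6.5, 3.4], [46.0, 6.6, 3.0], [48.0, 4.5, 1.8], [50.0, 4.6, 1.7]]
```

```bash
python3 -m jog '[[0,[0,1.8,-4.5],0],[0,[0,2,-4.4],0],[0,[0,3.3,-6.5],0],[0,[0,3.6,-6.3],0],[0,[0,0,0],0]]' 35
python3 -m jog '[[0,[0,0,0],0],[0,[0,0,0],0]]'
```

```text
t: 21.0
tcp_pos: [529.6, -15.6, 124.0]
eef_rot: [0.629, 0.777, -0.0, -0.0]
wrist_force: [-0.1, -0.4, -6.0]
width: 10.9
grasp_force: 35.0
t: 21.2
tcp_pos: [529.2, -15.7, 123.2]
eef_rot: [0.629, 0.777, -0.0, -0.0]
wrist_force: [-0.3, -0.9, -5.5]
width: 11.0
grasp_force: 35.0
```

The cover's weight (about 5.5 N) is on the fingers. Carrying on along the arc.

```bash
python3 -m jog '[[0,[0,3.9,-6.1],0],[0,[0,4.2,-5.9],0],[0,[0,4.5,-5.7],0],[0,[0,4.8,-5.5],0],[0,[0,5.1,-5.2],0],[0,[0,5.4,-4.9],0],[0,[0,5.6,-4.6],0]]' 35
python3 -m jog '[[0,[0,5.9,-4.3],0],[0,[0,6.1,-4],0],[0,[0,6.3,-3.7],0],[0,[0,6.5,-3.4],0],[0,[0,6.6,-3],0],[0,[0,4.5,-1.8],0],[0,[0,4.6,-1.7],0],[0,[0,0,0],0]]'
python3 -m jog '[[0,[0,0,0],0],[0,[0,0,0],0],[0,[0,0,0],0],[0,[0,0,0],0]]'
python3 - <<'E'
from h import *
import pickle
q=manip.sense();t=q['tcp_pos'];W,q8=pickle.load(open('w8.pkl','rb'))
d=t-np.array([519.4,-17.6,101.7]);u=np.array([np.cos(np.radians(11.8)),np.sin(np.radians(11.8)),0])
x=-130+d@u;z=50+d[2];print(d@u,d[2],'r',np.hypot(x,z),'phi',np.degrees(np.arctan2(z,-x))-21.04)
S=snap('scene','s9.png');T=snap('top','t9.png')
# cover plate corners predicted for several phi: front edge
h=np.array([519,-17,0])+130*u+[0,0,70];v=np.array([-u[1],u[0],0])
for ph in(40,50,60):
    c,s=np.cos(np.radians(ph)),np.sin(np.radians(ph));P=[h-u*200*c+[0,0,200*s]+v*k for k in(-100,100)]+[h-u*(200*c-8*s)+[0,0,200*s+8*c]+v*k for k in(-100,100)];print(ph,'T',proj(T,P).round().tolist(),'S',proj(S,P).round().tolist())
E
```

```text
t: 21.9
tcp_pos: [559.9, -9.3, 161.8]
eef_rot: [0.629, 0.777, -0.002, -0.002]
wrist_force: [-7.2, -2.8, 0.2]
width: 10.8
grasp_force: 35.0
t: 22.7
tcp_pos: [602.9, -0.5, 186.4]
eef_rot: [0.629, 0.777, 0.0, 0.001]
wrist_force: [-6.3, -1.7, 6.6]
width: 11.1
grasp_force: 35.0
t: 23.1
tcp_pos: [602.6, -0.6, 186.3]
eef_rot: [0.629, 0.777, 0.0, 0.001]
wrist_force: [-6.4, -1.9, 6.3]
width: 10.8
grasp_force: 35.0
84.92410084490106 84.58607356403452 r 141.9339560571196 phi 50.44314493397092
40 T [[311.0, 201.0], [228.0, 219.0], [311.0, 198.0], [228.0, 216.0]] S [[208.0, 137.0], [301.0, 146.0], [207.0, 136.0], [301.0, 146.0]]
50 T [[310.0, 189.0], [225.0, 207.0], [310.0, 186.0], [225.0, 204.0]] S [[204.0, 136.0], [301.0, 146.0], [203.0, 137.0], [301.0, 147.0]]
60 T [[308.0, 175.0], [222.0, 194.0], [308.0, 172.0], [221.0, 190.0]] S [[199.0, 139.0], [300.0, 150.0], [198.0, 140.0], [300.0, 151.0]]
```

Run:
```python
import cv2,numpy as np
a=cv2.imread('pics/t9.png').max(2);b=cv2.imread('pics/top0.png').max(2)
for y in range(168,222,3):print(y,''.join('#' if v<62 else '+' if v<85 else '.' if v<112 else ' ' for v in a[y,215:320]))
from rig import manip;q=manip.sense();print(q['t'],q['tcp_pos'],q['wrist_force'],q['width'],q['joint_velocities'].round(4))
```

```text
168        .+++###########################################################+..............                    
171       ...+############################################################.................                  
174        ..+############################################################+.................                 
177        .+#############################################################+....................              
180       ..+############################################################+......................             
183       ..##############################################################+......................            
186       .+###############################################################+........................         
189      .+#################################################################+.........      .......          
192      .##################################################################.  .....+++++..                  
195     .+###############################################################################+.                  

[... 349 characters left out ...]
########################################################################+..               
210  .+#####################################################################################+..              
213 .+#######################################################################################+.              
216 .#########################################################################################+.             
219 +##########################################################################################..            
23.2 [ 6.02630817e+02 -5.69762103e-01  1.86324679e+02] [-6.55922096 -2.19311628  6.72095856] 10.981927071999966 [ 0.0022  0.0011  0.0025 -0.0007 -0.0007 -0.0003 -0.0013]
```

The cover's front edge in the top image is at row ≈192 near column 297. The prediction there is 192 for 50°, 204 for 40° and 178 for 60°. The cover is still and held, so I'm handing in.

```bash
python3 -c "
from rig import manip;print(manip.finish_job())"
```

```text
the job is handed in; nothing more can be done
None
```

The job is handed in with the screw at its stop, the key back in its stand and the gripper holding the cover still at about 50°; the orange look-alike, untouched by me as far as I can tell, toppled early and was leaning on the stand when last seen.

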